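# Sweep the turned spacers through the gate into the catch slot

## Task

With the fingertips, sweep the three flat steel spacer rings across the plywood tray and through the narrow gate, one at a time, so that all three drop into the catch slot behind it. Push them along the tray floor: do not pick them up or lift them. Leave the brass bushing standing where it is in the tray, do not disturb the screwdriver and the motor on the bench, and finish clear of everything.

Things in the scene. Friction and masses are not known exactly. Their poses are not given: they have to be found in the camera images.
- tray: Fixed sorting tray: plywood deck, low black walls. Origin on the bench under the deck, +x from deck through gate to slot, z up. Deck top 70 mm above the bench, x = -130 to +44, y = -135 to +135 mm; walls all round rise 16 mm above it. The gate wall is x = 44 to 56. Only in front of the slot (y = -26 to +26) the deck ends at x = 40: a ring whose centre passes that edge tips in.
- gate (a point): Middle of the gate opening at deck height, 50 mm in +x of the tray's origin. The opening is 38 mm wide along the tray's y, between two upright round steel posts of 12 mm diameter and 18 mm height.
- slot (a point): Centre of the floor of the catch slot behind the gate, 75 mm in +x of the tray's origin and 5 mm above the bench (65 mm below the deck). The slot is a black open-topped pocket, x = 40 to 110 mm and y = -26 to +26 mm in the tray frame, its outer walls as high as the tray's.
- spacer0_mid (a point): Centre of a loose steel spacer ring lying flat on the deck: 30 mm outer diameter, 14 mm bore, 10 mm thick, about 45 g. At the start this point is 5 mm above the deck. The three rings are alike; all go into the slot, in any order.
- spacer1_mid (a point): Centre of a loose steel spacer ring lying flat on the deck: 30 mm outer diameter, 14 mm bore, 10 mm thick, about 45 g. At the start this point is 5 mm above the deck. The three rings are alike; all go into the slot, in any order.
- spacer2_mid (a point): Centre of a loose steel spacer ring lying flat on the deck: 30 mm outer diameter, 14 mm bore, 10 mm thick, about 45 g. At the start this point is 5 mm above the deck. The three rings are alike; all go into the slot, in any order.
- bushing: Loose brass stepped bushing standing upright among the rings on the deck: foot 26 mm diameter and 18 mm high, then 18 mm diameter up to 42 mm, about 110 g. Origin: centre of its underside; z is its axis. To be left standing where it is. Rings and bushing start 40 mm or more apart, centre to centre, and 40 mm or more from all walls.
- screwdriver: Loose screwdriver lying on the bench to the robot's left, under 0.25 m long, outside the tray. Leave alone.
- motor: Loose stepper motor, 43 mm square and 54 mm high with a 20 mm shaft end on top, on the bench to the robot's right, outside the tray. Leave alone.

How it is judged (in metres and radians):
On the way, in this order (a step that is already met when the one before it is completed fails the run):
1. a first ring is in the catch slot (((x of spacer0_mid in the frame of tray between 0.038 and 0.112 m and y of spacer0_mid in the frame of tray between -0.028 and 0.028 m and z of spacer0_mid in the frame of tray below 0.062 m) or (x of spacer1_mid in the frame of tray between 0.038 and 0.112 m and y of spacer1_mid in the frame of tray between -0.028 and 0.028 m and z of spacer1_mid in the frame of tray below 0.062 m) or (x of spacer2_mid in the frame of tray between 0.038 and 0.112 m and y of spacer2_mid in the frame of tray between -0.028 and 0.028 m and z of spacer2_mid in the frame of tray below 0.062 m))), for 0.2 s.
2. a second ring is in the catch slot ((((x of spacer0_mid in the frame of tray between 0.038 and 0.112 m and y of spacer0_mid in the frame of tray between -0.028 and 0.028 m and z of spacer0_mid in the frame of tray below 0.062 m) and (x of spacer1_mid in the frame of tray between 0.038 and 0.112 m and y of spacer1_mid in the frame of tray between -0.028 and 0.028 m and z of spacer1_mid in the frame of tray below 0.062 m)) or ((x of spacer0_mid in the frame of tray between 0.038 and 0.112 m and y of spacer0_mid in the frame of tray between -0.028 and 0.028 m and z of spacer0_mid in the frame of tray below 0.062 m) and (x of spacer2_mid in the frame of tray between 0.038 and 0.112 m and y of spacer2_mid in the frame of tray between -0.028 and 0.028 m and z of spacer2_mid in the frame of tray below 0.062 m)) or ((x of spacer1_mid in the frame of tray between 0.038 and 0.112 m and y of spacer1_mid in the frame of tray between -0.028 and 0.028 m and z of spacer1_mid in the frame of tray below 0.062 m) and (x of spacer2_mid in the frame of tray between 0.038 and 0.112 m and y of spacer2_mid in the frame of tray between -0.028 and 0.028 m and z of spacer2_mid in the frame of tray below 0.062 m)))), for 0.2 s.
3. all three rings are in the catch slot (((x of spacer0_mid in the frame of tray between 0.038 and 0.112 m and y of spacer0_mid in the frame of tray between -0.028 and 0.028 m and z of spacer0_mid in the frame of tray below 0.062 m) and (x of spacer1_mid in the frame of tray between 0.038 and 0.112 m and y of spacer1_mid in the frame of tray between -0.028 and 0.028 m and z of spacer1_mid in the frame of tray below 0.062 m) and (x of spacer2_mid in the frame of tray between 0.038 and 0.112 m and y of spacer2_mid in the frame of tray between -0.028 and 0.028 m and z of spacer2_mid in the frame of tray below 0.062 m))), for 0.2 s.
At the end, for the whole second after the job is handed in: All three ring centres are inside the catch slot, at least 8 mm below the deck, at rest (under 0.03 m/s); the bushing stands upright (within 0.15 rad) within 12 mm of where it was; screwdriver and motor are within 20 mm of where they were (((x of spacer0_mid in the frame of tray between 0.038 and 0.112 m and y of spacer0_mid in the frame of tray between -0.028 and 0.028 m and z of spacer0_mid in the frame of tray below 0.062 m) and (x of spacer1_mid in the frame of tray between 0.038 and 0.112 m and y of spacer1_mid in the frame of tray between -0.028 and 0.028 m and z of spacer1_mid in the frame of tray below 0.062 m) and (x of spacer2_mid in the frame of tray between 0.038 and 0.112 m and y of spacer2_mid in the frame of tray between -0.028 and 0.028 m and z of spacer2_mid in the frame of tray below 0.062 m)) and linear speed of each of spacer0, spacer1, spacer2 below 0.03 m/s and angle between bushing's own z axis and vertical below 0.15 rad and distance of bushing from where it was at the start of the episode below 0.012 m and distance of each of screwdriver, motor from where it was at the start of the episode below 0.02 m); the robot touches nothing.
It fails at once if a ring is lifted more than 12 mm off the deck (z of any of spacer0_mid, spacer1_mid, spacer2_mid in the frame of tray above 0.087 m).
It fails at once if the brass bushing is shifted more than 12 mm or tipped (distance of bushing from where it was at the start of the episode above 0.012 m or angle between bushing's own z axis and vertical above 0.3 rad).
It fails at once if the screwdriver or the motor is moved more than 20 mm (not (distance of each of screwdriver, motor from where it was at the start of the episode below 0.02 m)).
It also fails if it takes over 70 s, if anything falls off the work surface, if the arm or the gripper's body presses on something with over 40 N, if the wrist force passes 120 N, or if a joint passes its speed limit or range.

## Robot

A 6-joint arm with a two-finger parallel gripper is mounted at the origin on the work surface. World frame = base frame: x ahead of the robot, y to its left, z up, the work surface at z = 0. Lengths are in m, angles in degrees, forces in N, time in s.
With the tool pointing down it reaches from about 0.4 to 0.825 m from the base axis. Payload 7 kg.
Tool frame: the origin (TCP) lies on the centre line of the jaws, within the pads' length; the fingertips stand 11 mm ahead of it and the grasp point (between the pads) lies 8 mm behind it; z points along the fingers, y is the direction in which the jaws open and shut (so a half turn about z gives the same grasp; the last joint's range is limited). The gripper opens to 88 mm and grips with 3 to 60 N. Pads are 19 mm wide; open, the fingers measure 130 mm over their backs; the gripper's body (78 mm by 193 mm) begins 47 mm behind the grasp point.
Start: joints at [-51.56, 20.546, 0.682, 0, -70.136, -16.507], TCP at [0.252, -0.626, 0.238] pointing down, gripper open.
Joint ranges: [-176.03, 176.03], [-82.01, 121.73], [-58.28, 71.71], [-173.87, 95.51], [-174.79, -0.11], [-173.66, 173.66]. Speed limits (degrees/s): [136.94, 136.94, 172.46, 180, 180, 180].

## Interface

Orientations are given as [roll, pitch, yaw] about the fixed x, y, z axes, in that order (R = Rz(yaw) Ry(pitch) Rx(roll)).
In Python, from plant import ctrl, cams, order gives the robot as it stands.
- The arm moves only by the tool jog_arm, never from a script. Its argument "motion" is a list of rows, each an object with "offset": the shift along the tool's x, y, z in mm, a list of three; "roll": the turn about the tool's z in rad; "hand": the finger opening in mm, from 0 to 87.6. A call has 1 to 20 rows; each row is the pose to reach, as a shift and turn from the pose commanded when the call began, along the tool's axes at that moment; what a row does not reach only later rows make up. A row lasts 1/12 s, in which the tool goes at most 41.7 mm and 7.16 degrees, less where a joint would pass 70% of its speed; a pose out of reach is approached as far as the arm can. A call with a gripper value outside its range is refused whole. The fingers move at their own pace and stop on an object; the grip force is fixed at half the most. Time passes only in rows, so rows that repeat a pose let the fingers close. It gives the time, the measured TCP pose, the force and the opening at its end, in the units of the state.
- ctrl.get_obs(): the state, without advancing time (a new reading comes with each control period).
- cams.snapshot(name): name is "scene" or "top"; returns a dict with "img" (480x640x3 uint8, red, green, blue), "K" (3x3 intrinsics, pixels), "cam_to_world" (4x4, takes a point from camera to world coordinates). Camera axes: x right, y down, z forward; pixel columns grow to the right and rows downward; lengths in m; the calibration is good to about 2 mm. A picture is of the moment at which its call begins. There is no depth.
- order.close_job(): hands the job in, once; it reports no verdict.
The state is a dict: "clock": time; "joint_pos": joint angles; "qvel": joint speeds; "tau": joint torques, N m; "tool_pos": TCP position; "orientation": TCP orientation; "force": force on the tool from outside, world axes, zero at the start; "moment": the same for the moment, N m; "opening": finger opening in m.
Only numpy, scipy, OpenCV 4.12 (cv2) and the standard library are available. Lean on these libraries where they do the work, as an engineer would, in place of code of your own. Each camera call takes 0.05 s, during which the arm holds its last target. There are 200 camera calls.

## Working session

There is one attempt and no reset: what is moved stays moved. The work goes in short steps, Python scripts to look and compute and a tool call to move; the robot and the scene stay as the last step left them, time stands still between calls to the robot, and variables do not carry over. Pictures are saved under pics/ and viewed, about 8 in all and at most 12, crops included, and the job is handed in when it is done.

Besides the shell and the picture viewer there is one more tool, called after "Request:" in YAML: its name, and indented under it one key for each argument. jog_arm: Moves the arm, as the interface text tells. Its arguments: {"type":"object","properties":{"motion":{"type":"array"}},"required":["motion"]}

```bash
mkdir -p pics; python3 - <<'E'
from plant import ctrl,cams
import cv2
print(ctrl.get_obs())
for n in("scene","top"):
    s=cams.snapshot(n); cv2.imwrite(f"pics/{n}0.png",s["img"][:,:,::-1]); print(s["K"],s["cam_to_world"])
E
```

```text
{'clock': 0.0, 'joint_pos': array([-5.15596205e+01,  2.05903758e+01,  6.33291085e-01, -1.72698034e-02,
       -7.01353286e+01, -1.65068488e+01]), 'qvel': array([-0.05640378,  0.08814053,  0.04602085,  0.0151823 , -0.06491587,
       -0.05442843]), 'tau': array([-4.03969289e-04, -5.82724893e+01,  2.93044960e+01,  6.99740231e+00,
        6.80366720e-03, -1.69117775e-04]), 'tool_pos': array([ 0.25191997, -0.62572573,  0.23663992]), 'orientation': array([ 1.79906782e+02, -1.06938943e-02, -1.58072342e+02]), 'force': array([-1.39825694, -0.42925459,  0.33843245]), 'moment': array([-0.0067623 , -0.00136051,  0.01885363]), 'opening': 0.08782306472064706}
[[454.15173658   0.         317.67463234]
 [  0.         454.15173658 241.56333176]
 [  0.           0.           1.        ]] [[-0.55559593  0.56099193 -0.61367844  1.10252648]
 [ 0.83145074  0.37635976 -0.40870893  0.3717593 ]
 [ 0.00168146 -0.73732041 -0.67554111  0.69999182]
 [ 0.          0.          0.          1.        ]]
[[437.06098068   0.         322.50890972]
 [  0.         437.06098068 233.75027518]
 [  0.           0.           1.        ]] [[ 5.93139716e-03 -9.90091035e-01  1.40301675e-01  3.97612013e-01]
 [-9.99982324e-01 -5.81479395e-03  1.24101836e-03 -2.31826449e-02]
 [-4.12895825e-04 -1.40306556e-01 -9.90108024e-01  1.00918174e+00]
 [ 0.00000000e+00  0.00000000e+00  0.00000000e+00  1.00000000e+00]]
```

View pics/top0.png

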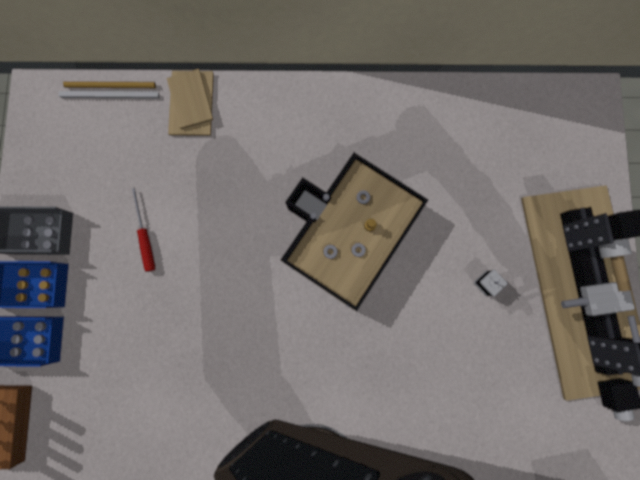

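View pics/scene0.png

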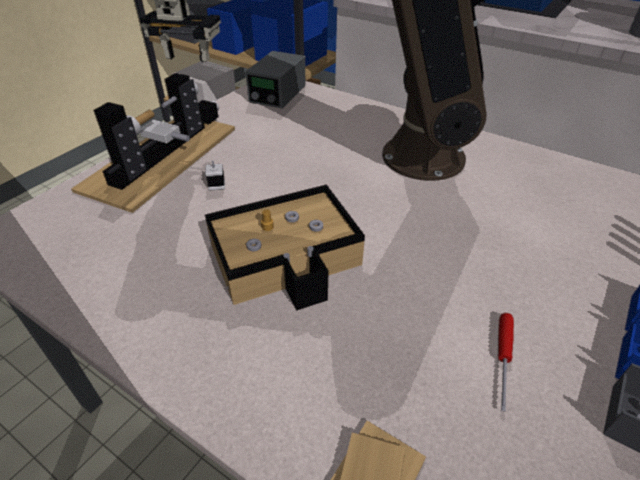

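Top view: tray corners at about (355,155), (427,200), (357,307) and (283,262), with the slot near (306,200). The rings are at (364,198), (331,252) and (359,250), the bushing at (370,225) and the motor at (492,283). The scene view shows the same layout. Next I'll measure.

```bash
cat > h.py <<'E'
import numpy as np,cv2
from plant import ctrl,cams
def ray(s,uv,z):
    uv=np.atleast_2d(uv).astype(float); K,T=s["K"],s["cam_to_world"]
    d=np.c_[(uv-[K[0,2],K[1,2]])/K[0,0],np.ones(len(uv))]@T[:3,:3].T; o=T[:3,3]
    return (o+d*((z-o[2])/d[:,2])[:,None])[:,:2]
def proj(s,P):
    P=np.atleast_2d(P); T=s["cam_to_world"]; c=(P-T[:3,3])@T[:3,:3]; return (c@s["K"].T)[:,:2]/c[:,2:]
E
python3 - <<'E'
from h import *
s=cams.snapshot("top"); im=s["img"]; hsv=cv2.cvtColor(im,cv2.COLOR_RGB2HSV)
roi=np.zeros(im.shape[:2],np.uint8); roi[140:320,270:440]=255
wood=cv2.inRange(hsv,(8,50,90),(28,255,255))&roi
blk=cv2.inRange(hsv,(0,0,0),(180,255,45))&roi
big=lambda m:max(cv2.findContours(m,cv2.RETR_EXTERNAL,cv2.CHAIN_APPROX_NONE)[0],key=cv2.contourArea)
for n,m,z in(("wood",wood,.07),("blk",blk,.086)):
    c=big(m)[:,0]; w=ray(s,c,z).astype(np.float32); r=cv2.minAreaRect(w); print(n,r,cv2.boxPoints(r).round(4).tolist())
c=big(wood); fill=np.zeros_like(wood); cv2.drawContours(fill,[cv2.convexHull(c)],-1,255,-1); fill=cv2.erode(fill,np.ones((7,7)))
for n,m,z in(("ring",cv2.inRange(hsv,(0,0,0),(180,60,255))&fill,.08),("brass",cv2.inRange(hsv,(12,170,60),(35,255,255))&roi,.07)):
    k,l,st,ce=cv2.connectedComponentsWithStats(m)
    for i in range(1,k):
        if st[i,4]>15: print(n,st[i],ce[i].round(1),ray(s,ce[i],z).round(4))
a=cv2.resize(im[145:315,275:435],None,fx=5,fy=5,interpolation=cv2.INTER_CUBIC)[:,:,::-1]
q=cams.snapshot("scene")["img"]; cv2.imwrite("pics/crop.png",cv2.resize(a,(560,595)))
E
```

```text
wood ((0.5371345281600952, -0.09468716382980347), (0.16969257593154907, 0.26889342069625854), 56.72958755493164) [[0.3781999945640564, -0.09189999848604202], [0.6029999852180481, -0.2393999993801117], [0.6960999965667725, -0.09749999642372131], [0.47130000591278076, 0.05000000074505806]]
blk ((0.5553980469703674, -0.06506456434726715), (0.2516014873981476, 0.2816934883594513), 56.7033576965332) [[0.3686000108718872, -0.09290000051259995], [0.6040999889373779, -0.2475000023841858], [0.7422000169754028, -0.03720000013709068], [0.5066999793052673, 0.11739999800920486]]
ring [356 190  15  15 159] [363.  196.7] [[ 0.6111 -0.1095]]
ring [351 242  15  16 160] [358.1 249.5] [[ 0.4957 -0.0982]]
ring [323 244  15  15 166] [330.1 251.2] [[ 0.4918 -0.0384]]
```

View pics/crop.png

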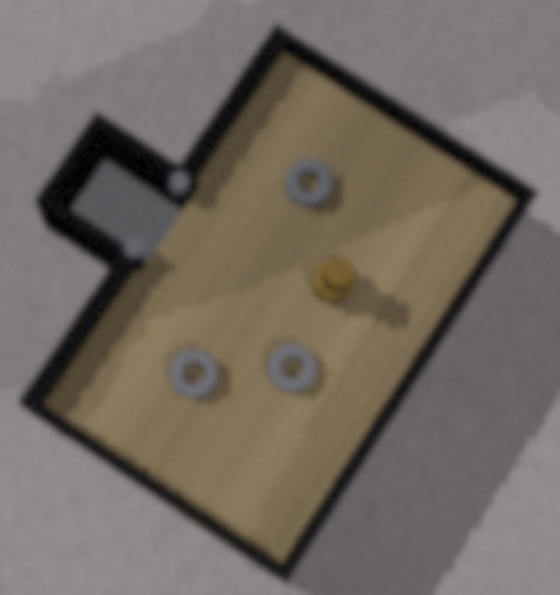

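Crop (×3.5): the rings are clear at (310,183), (293,367) and (194,373), the bushing top at (336,272), and the gate post tops at (179,181) and (134,249). Now the tray frame and push lines.

```bash
cat >> h.py <<'E'
A=np.radians(56.7); ex=np.array([np.cos(A),np.sin(A)]); ey=np.array([-ex[1],ex[0]]); O=np.array([.5608,-.0577])
t2w=lambda p:O+np.atleast_2d(p)/1000@np.array([ex,ey])
w2t=lambda w:(np.atleast_2d(w)-O)@np.array([ex,ey]).T*1000
E
python3 - <<'E'
from h import *
s=cams.snapshot("top")
px=lambda c:np.array([275,145])-.36+np.array(c)/3.5
print("posts (50,+-25)",w2t(ray(s,[px((179,181)),px((134,249))],.088)).round(1))
print("bush top",w2t(ray(s,px((336,272)),.112)).round(1), "foot",w2t(ray(s,px((328,283)),.088)).round(1))
print("rings",w2t(ray(s,[(363,196.7),(358.1,249.5),(330.1,251.2)],.078)).round(1))
print("gate",t2w([50,0]),"motor",w2t(ray(s,(492,283),.054)))
E
```

```text
posts (50,+-25) [[ 51.1 -24.8]
 [ 50.5  25.9]]
bush top [[-60.1 -25.7]] foot [[-59.7 -22.1]]
rings [[-15.6 -71. ]
 [-69.6  31.8]
 [-21.7  68.1]]
gate [[ 0.58825114 -0.01590963]] motor [[-351.82380182  -71.11190778]]
```

```bash
cat > plan.py <<'E'
from h import *
OFF=20.7  # TCP behind ring centre while nested (20 mm finger gap)
def bez(P,n=200):
    from math import comb
    t=np.linspace(0,1,n)[:,None]; k=len(P)-1
    return sum(comb(k,i)*t**i*(1-t)**(k-i)*np.array(P[i],float) for i in range(k+1))
def path(c,step,gain=1.,back=7):
    """ring curve -> rows (tcp x,y tray mm, heading deg)"""
    d=np.r_[0,np.cumsum(np.linalg.norm(np.diff(c,axis=0),axis=1))]
    tan=np.unwrap(np.arctan2(*np.gradient(c,axis=0).T[::-1]))*gain
    L=np.r_[-back,np.arange(0,d[-1],step)[1:],d[-1]]
    th=np.interp(L,d,tan); u=np.c_[np.cos(th),np.sin(th)]
    p=np.c_[np.interp(L,d,c[:,0]),np.interp(L,d,c[:,1])]-u*(OFF+np.where(L<0,back,0)[:,None])
    return np.c_[p,np.degrees(th)]
def hand(r):  # corner points of the hand footprint
    u=np.array([np.cos(np.radians(r[2])),np.sin(np.radians(r[2]))]);v=np.array([-u[1],u[0]])
    return np.array([r[:2]+a*u*9.5+b*v for a in(-1,1) for b in np.linspace(-31,31,21)])
def check(rows,obst):
    H=np.array([hand(r) for r in rows])
    for n,o,rad in obst: print(n,"clear",(np.linalg.norm(H-np.array(o),axis=2).min()-rad).round(1))
    print("xmin/max %.1f %.1f y %.1f %.1f"%(H[...,0].min(),H[...,0].max(),H[...,1].min(),H[...,1].max()), "near gate |y|>19 xmax",H[np.abs(H[...,1])>17][:,0].max().round(1))
def rows(r,z,frm):
    """r: tray tcp rows; frm: (x,y,z mm world, yaw deg) commanded now"""
    r=np.atleast_2d(r); w=t2w(r[:,:2])*1000; y=np.radians(frm[3])
    tx=np.array([np.cos(y),np.sin(y)]); ty=np.array([np.sin(y),-np.cos(y)])
    D=w-np.array(frm[:2]); yaw=56.7+r[:,2]-180
    out=np.c_[D@tx,D@ty,frm[2]-z*np.ones(len(r)),-np.radians(yaw-frm[3])]
    for o,ww,a in zip(out,w,yaw): print("[%.0f,%.0f,%.0f] %.2f"%tuple(o),"   -> %.1f %.1f yaw %.1f"%(*ww,a))
E
cat > paths.py <<'E'
from plan import *
PC=path(bez([(-21.7,68.1),(0,0),(0,0),(47,0)]),7)
PA=path(bez([(-15.6,-71),(6,0),(6,0),(47,0)]),7)
PB=path(np.r_[np.c_[np.linspace(-69.6,-21,60),np.full(60,31.8)],bez([(-20,31.8),(8,31.8),(5,0),(47,0)])],7,.65)
A_,B_,C_,bu=(("A",(-15.6,-71),15),("B",(-69.6,31.8),15),("C",(-21.7,68.1),15),("bush",(-60,-25),13))
E
python3 - <<'E'
from paths import *
for n,p,o in(("C",PC,[A_,B_,bu]),("B",PB,[A_,bu]),("A",PA,[bu])): print(n,len(p)); check(p,o)
rows(PC[0],238,(252,-626,238,-158.07))
print(PC[[0,5,-1]].round(1))
E
```

```text
C 17
A clear 28.4
B clear 8.7
bush clear 19.4
xmin/max -62.5 35.8 y -31.0 113.0 near gate |y|>19 xmax 35.8
B 20
A clear 33.2
bush clear 12.8
xmin/max -106.8 35.9 y -31.0 67.5 near gate |y|>19 xmax 35.9
A 17
bush clear 9.2
xmin/max -56.1 35.8 y -115.6 31.0 near gate |y|>19 xmax 35.8
[-420,472,0] 0.66    -> 465.3 -31.0 yaw -195.6
[[-30.1  94.5 -72.3]
 [-17.8  54.3 -70.1]
 [ 26.3   0.   -0. ]]
```

Request:
jog_arm:
  motion:
    - {"offset": [-28,31,0],"roll": 0.05,"hand": 20}
    - {"offset": [-56,62,0],"roll": 0.1,"hand": 20}
    - {"offset": [-84,94,0],"roll": 0.15,"hand": 20}
    - {"offset": [-112,125,0],"roll": 0.2,"hand": 20}
    - {"offset": [-140,157,0],"roll": 0.25,"hand": 20}
    - {"offset": [-168,188,0],"roll": 0.3,"hand": 20}
    - {"offset": [-196,220,0],"roll": 0.35,"hand": 20}
    - {"offset": [-224,251,0],"roll": 0.4,"hand": 20}
    - {"offset": [-252,283,0],"roll": 0.45,"hand": 20}
    - {"offset": [-280,314,0],"roll": 0.5,"hand": 20}
    - {"offset": [-308,346,0],"roll": 0.55,"hand": 20}
    - {"offset": [-336,377,0],"roll": 0.6,"hand": 20}
    - {"offset": [-364,409,0],"roll": 0.66,"hand": 20}
    - {"offset": [-392,440,0],"roll": 0.66,"hand": 20}
    - {"offset": [-420,472,0],"roll": 0.66,"hand": 20}
    - {"offset": [-420,472,0],"roll": 0.66,"hand": 20}
    - {"offset": [-420,472,0],"roll": 0.66,"hand": 20}
    - {"offset": [-420,472,0],"roll": 0.66,"hand": 20}
    - {"offset": [-420,472,0],"roll": 0.66,"hand": 20}
    - {"offset": [-420,472,0],"roll": 0.66,"hand": 20}

```text
clock: 1.92
tool_pos: [0.465, -0.0323, 0.2376]
orientation: [-180.0, -0.0, 164.0]
force: [-0.2, -0.3, 1.1]
opening: 0.02
```

Request:
jog_arm:
  motion:
    - {"offset": [0,0,35],"roll": 0,"hand": 20}
    - {"offset": [0,0,70],"roll": 0,"hand": 20}
    - {"offset": [0,0,100],"roll": 0,"hand": 20}
    - {"offset": [0,0,125],"roll": 0,"hand": 20}
    - {"offset": [0,0,138],"roll": 0,"hand": 20}
    - {"offset": [0,0,138],"roll": 0,"hand": 20}

```text
clock: 2.42
tool_pos: [0.4631, -0.0331, 0.0968]
orientation: [-179.8, -0.3, 164.0]
force: [-0.1, -0.7, 0.2]
opening: 0.0199
```

```bash
python3 - <<'E'
from paths import *
a=cams.snapshot("top")["img"][140:320,265:445]; b=cams.snapshot("scene")["img"][170:320,195:375]
a=cv2.resize(a,(400,400),interpolation=2); b=cv2.resize(b,(400,333),interpolation=2)
im=np.zeros((400,800,3),np.uint8); im[:,:400]=a; im[:333,400:]=b
cv2.imwrite("pics/c1.png",im[:,:,::-1]); print(ctrl.get_obs()["tool_pos"],ctrl.get_obs()["orientation"])
rows(PC,84.5,(465.3,-31,100,-195.9))
E
```

```text
[ 0.46538513 -0.03229198  0.09982549] [-1.79962091e+02 -2.31079658e-02  1.64049966e+02]
[0,0,16] -0.00    -> 465.3 -31.0 yaw -195.6
[-14,0,16] -0.01    -> 478.8 -34.8 yaw -195.6
[-21,0,16] -0.01    -> 485.5 -36.7 yaw -195.4
[-28,0,16] -0.01    -> 492.2 -38.7 yaw -195.1
[-35,-0,16] -0.02    -> 498.9 -40.7 yaw -194.5
[-42,-0,16] -0.04    -> 505.6 -42.7 yaw -193.4
[-49,-0,16] -0.08    -> 512.3 -44.9 yaw -191.6
[-56,-1,16] -0.13    -> 519.0 -47.3 yaw -188.4
[-63,-2,16] -0.23    -> 525.8 -50.1 yaw -182.6
[-71,-3,16] -0.41    -> 532.9 -53.5 yaw -172.2
[-80,-4,16] -0.69    -> 541.2 -57.2 yaw -156.3
[-89,-3,16] -0.96    -> 550.0 -58.3 yaw -140.8
[-95,1,16] -1.13    -> 557.4 -55.8 yaw -131.3
[-100,7,16] -1.21    -> 563.1 -51.5 yaw -126.5
[-103,13,16] -1.25    -> 567.8 -46.2 yaw -124.3
[-105,20,16] -1.26    -> 572.0 -40.6 yaw -123.5
[-107,26,16] -1.27    -> 575.2 -35.7 yaw -123.3
```

View pics/c1.png

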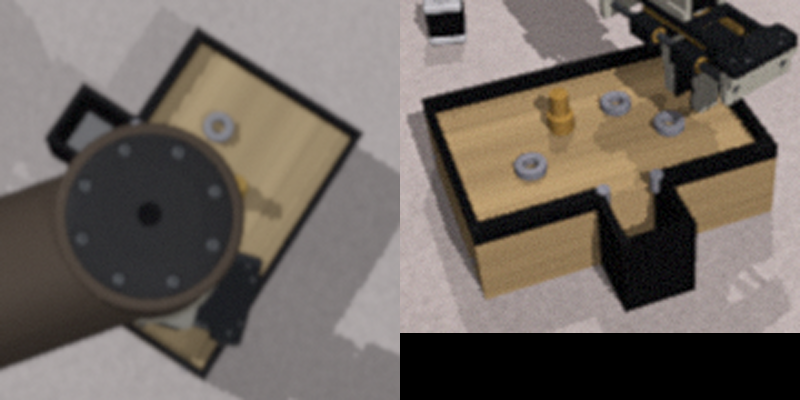

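The right half shows the two fingertips just behind ring C at about (669,122), as planned. I'll smooth the turn to stay under 7° per row.

```bash
cat >> paths.py <<'E'
PC=path(bez([(-21.7,68.1),(0,0),(47,0)]),5.5)
PA=path(bez([(-15.6,-71),(8,0),(47,0)]),5.5)
E
python3 - <<'E'
from paths import *
check(PC,[A_,B_,bu]); check(PA,[bu])
print(np.abs(np.diff(PC[:,2])).max(),np.abs(np.diff(PA[:,2])).max())
rows(PC,84.5,(465.3,-31,100,-195.9))
E
```

```text
A clear 34.5
B clear 8.6
bush clear 28.9
xmin/max -62.6 35.9 y -31.0 113.0 near gate |y|>19 xmax 35.9
bush clear 11.2
xmin/max -56.8 35.9 y -116.1 30.9 near gate |y|>19 xmax 35.9
5.882801573870003 7.845952075334415
[0,-0,16] -0.01    -> 465.3 -31.0 yaw -195.5
[-12,-0,16] -0.03    -> 477.2 -34.8 yaw -194.2
[-18,-1,16] -0.06    -> 482.4 -36.6 yaw -192.6
[-24,-1,16] -0.09    -> 487.7 -38.4 yaw -190.8
[-29,-1,16] -0.12    -> 493.0 -40.0 yaw -188.9
[-35,-1,16] -0.16    -> 498.3 -41.5 yaw -186.7
[-40,-1,16] -0.20    -> 503.7 -42.9 yaw -184.2
[-46,-1,16] -0.25    -> 509.2 -44.2 yaw -181.5
[-51,-0,16] -0.31    -> 514.7 -45.3 yaw -178.4
[-57,0,16] -0.37    -> 520.2 -46.3 yaw -174.9
[-63,1,16] -0.43    -> 525.9 -47.0 yaw -171.0
[-68,2,16] -0.51    -> 531.6 -47.5 yaw -166.7
[-74,4,16] -0.59    -> 537.3 -47.7 yaw -161.8
[-79,5,16] -0.69    -> 543.1 -47.5 yaw -156.6
[-85,8,16] -0.78    -> 549.0 -46.9 yaw -150.9
[-90,10,16] -0.89    -> 554.7 -45.8 yaw -145.1
[-95,13,16] -0.99    -> 560.4 -44.1 yaw -139.2
[-100,17,16] -1.09    -> 565.8 -41.8 yaw -133.5
[-104,21,16] -1.18    -> 570.9 -38.9 yaw -128.0
[-107,26,16] -1.26    -> 575.2 -35.7 yaw -123.5
```

Request:
jog_arm:
  motion:
    - {"offset": [0,0,8],"roll": -0.01,"hand": 20}
    - {"offset": [0,0,16],"roll": -0.01,"hand": 20}
    - {"offset": [0,0,16],"roll": -0.01,"hand": 20}
    - {"offset": [-6,0,16],"roll": -0.02,"hand": 20}
    - {"offset": [-12,0,16],"roll": -0.03,"hand": 20}
    - {"offset": [-18,-1,16],"roll": -0.06,"hand": 20}
    - {"offset": [-24,-1,16],"roll": -0.09,"hand": 20}
    - {"offset": [-29,-1,16],"roll": -0.12,"hand": 20}
    - {"offset": [-35,-1,16],"roll": -0.16,"hand": 20}
    - {"offset": [-40,-1,16],"roll": -0.2,"hand": 20}
    - {"offset": [-46,-1,16],"roll": -0.25,"hand": 20}
    - {"offset": [-51,0,16],"roll": -0.31,"hand": 20}
    - {"offset": [-57,0,16],"roll": -0.37,"hand": 20}
    - {"offset": [-63,1,16],"roll": -0.43,"hand": 20}
    - {"offset": [-68,2,16],"roll": -0.51,"hand": 20}
    - {"offset": [-74,4,16],"roll": -0.59,"hand": 20}

```text
clock: 3.85
tool_pos: [0.5386, -0.0481, 0.0839]
orientation: [-180.0, 0.0, -161.8]
force: [-1.2, -0.4, 0.4]
opening: 0.0198
```

```bash
python3 - <<'E'
from paths import *
b=cams.snapshot("scene")["img"][170:320,195:375]
cv2.imwrite("pics/c2.png",cv2.resize(b,(540,450),interpolation=2)[:,:,::-1]); print(ctrl.get_obs()["tool_pos"],ctrl.get_obs()["orientation"])
rows(PC[12:],84,(537.3,-47.7,84,-162.1))
E
```

```text
[ 0.53997507 -0.04789549  0.0839895 ] [-1.79964690e+02  7.33874950e-02 -1.61470745e+02]
[-0,0,0] -0.00    -> 537.3 -47.7 yaw -161.8
[-6,-2,0] -0.10    -> 543.1 -47.5 yaw -156.6
[-11,-3,0] -0.19    -> 549.0 -46.9 yaw -150.9
[-17,-4,0] -0.30    -> 554.7 -45.8 yaw -145.1
[-23,-4,0] -0.40    -> 560.4 -44.1 yaw -139.2
[-29,-3,0] -0.50    -> 565.8 -41.8 yaw -133.5
[-35,-2,0] -0.59    -> 570.9 -38.9 yaw -128.0
[-40,-0,0] -0.67    -> 575.2 -35.7 yaw -123.5
```

View pics/c2.png

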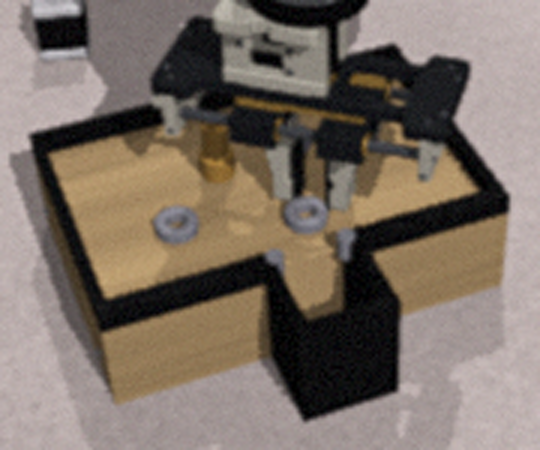

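Ring C is nested between the tips at (304,213), just before the gate, and the bushing stands at (217,155). I'll push on, then raise.

Request:
jog_arm:
  motion:
    - {"offset": [-6,-2,0],"roll": -0.1,"hand": 20}
    - {"offset": [-11,-3,0],"roll": -0.19,"hand": 20}
    - {"offset": [-17,-4,0],"roll": -0.3,"hand": 20}
    - {"offset": [-23,-4,0],"roll": -0.4,"hand": 20}
    - {"offset": [-29,-3,0],"roll": -0.5,"hand": 20}
    - {"offset": [-35,-2,0],"roll": -0.59,"hand": 20}
    - {"offset": [-40,0,0],"roll": -0.67,"hand": 20}
    - {"offset": [-40,0,0],"roll": -0.67,"hand": 20}
    - {"offset": [-40,0,0],"roll": -0.67,"hand": 20}

```text
clock: 4.65
tool_pos: [0.576, -0.0355, 0.0836]
orientation: [-180.0, 0.0, -123.9]
force: [0.1, 0.7, 0.0]
opening: 0.0199
```

```bash
python3 - <<'E'
from paths import *
b=cams.snapshot("scene")["img"][170:320,195:375]
cv2.imwrite("pics/c3.png",cv2.resize(b,(540,450),interpolation=2)[:,:,::-1])
f=(575.4,-36,84,-123.7)
print(PB[:3])
rows(PB[:1],150,f)
E
```

```text
[[-97.3  31.8   0. ]
 [-83.3  31.8   0. ]
 [-76.3  31.8   0. ]]
[124,31,-66] -0.01    -> 480.8 -121.6 yaw -123.3
```

View pics/c3.png

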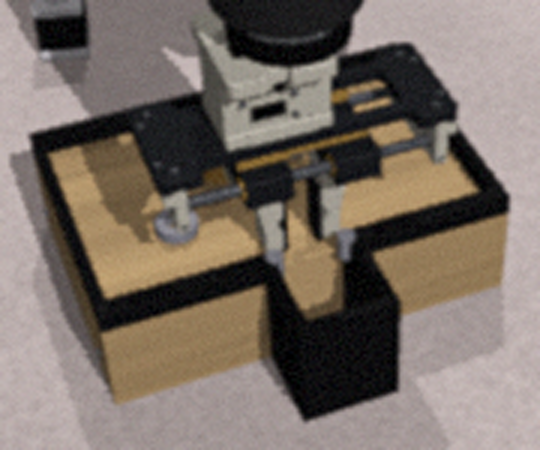

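The first ring has gone into the slot: nothing is left at the gate, and the pocket is open at (325,290). I'll raise and go behind ring B.

Request:
jog_arm:
  motion:
    - {"offset": [5,0,-25],"roll": 0,"hand": 20}
    - {"offset": [5,0,-60],"roll": 0,"hand": 20}
    - {"offset": [15,4,-76],"roll": 0,"hand": 20}
    - {"offset": [35,9,-76],"roll": 0,"hand": 20}
    - {"offset": [60,15,-76],"roll": 0,"hand": 20}
    - {"offset": [90,23,-76],"roll": 0,"hand": 20}
    - {"offset": [115,29,-76],"roll": 0,"hand": 20}
    - {"offset": [124,31,-76],"roll": 0,"hand": 20}
    - {"offset": [124,31,-76],"roll": 0,"hand": 20}
    - {"offset": [124,31,-50],"roll": 0,"hand": 20}
    - {"offset": [124,31,-30],"roll": 0,"hand": 20}
    - {"offset": [124,31,-15],"roll": 0,"hand": 20}
    - {"offset": [124,31,0],"roll": 0,"hand": 20}
    - {"offset": [124,31,0],"roll": 0,"hand": 20}

```text
clock: 5.87
tool_pos: [0.4817, -0.1212, 0.0822]
orientation: [180.0, -0.1, -123.7]
force: [-0.1, 0.2, 0.2]
opening: 0.0197
```

```bash
python3 - <<'E'
from paths import *
o=ctrl.get_obs();print(o["tool_pos"],o["orientation"],o["force"])
rows(PB,84,(480.8,-122,84,-123.7)); print(PB[:,2].round(0))
E
```

```text
[ 0.48167543 -0.12118405  0.08220168] [ 1.79960550e+02 -6.34229760e-02 -1.23749075e+02] [-0.10735403  0.23004789  0.15371894]
[-0,0,0] -0.01    -> 480.8 -121.6 yaw -123.3
[-14,0,0] -0.01    -> 488.5 -109.9 yaw -123.3
[-21,0,0] -0.01    -> 492.3 -104.0 yaw -123.3
[-28,0,0] -0.01    -> 496.2 -98.2 yaw -123.3
[-35,0,0] -0.01    -> 500.0 -92.3 yaw -123.3
[-42,1,0] -0.01    -> 503.9 -86.5 yaw -123.3
[-49,1,0] -0.01    -> 507.7 -80.6 yaw -123.3
[-56,1,0] -0.01    -> 511.5 -74.8 yaw -123.3
[-63,3,0] 0.13    -> 513.7 -67.6 yaw -130.9
[-71,4,0] 0.30    -> 516.8 -60.8 yaw -140.8
[-78,3,0] 0.44    -> 521.5 -55.7 yaw -148.8
[-84,-1,0] 0.50    -> 527.6 -52.8 yaw -152.5
[-88,-6,0] 0.50    -> 534.5 -51.6 yaw -152.2
[-93,-11,0] 0.44    -> 541.9 -50.9 yaw -148.7
[-98,-17,0] 0.34    -> 549.5 -49.9 yaw -143.3
[-104,-22,0] 0.24    -> 557.0 -48.1 yaw -137.2
[-110,-26,0] 0.14    -> 563.8 -45.0 yaw -131.6
[-117,-29,0] 0.06    -> 569.8 -40.9 yaw -127.1
[-124,-31,0] -0.00    -> 575.0 -36.0 yaw -123.5
[-124,-31,0] -0.00    -> 575.2 -35.7 yaw -123.4
[  0.   0.   0.   0.   0.   0.   0.  -0.  -8. -17. -26. -29. -29. -25.
 -20. -14.  -8.  -4.  -0.  -0.]
```

Request:
jog_arm:
  motion:
    - {"offset": [-7,0,0],"roll": -0.01,"hand": 20}
    - {"offset": [-14,0,0],"roll": -0.01,"hand": 20}
    - {"offset": [-20,0,0],"roll": -0.01,"hand": 20}
    - {"offset": [-26,0,0],"roll": -0.01,"hand": 20}
    - {"offset": [-32,0,0],"roll": -0.01,"hand": 20}
    - {"offset": [-38,0,0],"roll": -0.01,"hand": 20}
    - {"offset": [-44,1,0],"roll": -0.01,"hand": 20}
    - {"offset": [-50,1,0],"roll": -0.01,"hand": 20}
    - {"offset": [-56,1,0],"roll": -0.01,"hand": 20}
    - {"offset": [-60,2,0],"roll": 0.06,"hand": 20}
    - {"offset": [-63,3,0],"roll": 0.13,"hand": 20}
    - {"offset": [-67,3,0],"roll": 0.21,"hand": 20}
    - {"offset": [-71,4,0],"roll": 0.3,"hand": 20}
    - {"offset": [-75,3,0],"roll": 0.37,"hand": 20}
    - {"offset": [-78,3,0],"roll": 0.44,"hand": 20}
    - {"offset": [-84,-1,0],"roll": 0.5,"hand": 20}
    - {"offset": [-84,-1,0],"roll": 0.5,"hand": 20}

```text
clock: 7.28
tool_pos: [0.5297, -0.0515, 0.0837]
orientation: [-180.0, 0.0, -152.5]
force: [1.1, 0.4, 0.3]
opening: 0.02
```

```bash
python3 - <<'E'
from paths import *
b=cams.snapshot("scene")["img"][170:320,195:375]
cv2.imwrite("pics/c4.png",cv2.resize(b,(540,450),interpolation=2)[:,:,::-1])
o=ctrl.get_obs();print(o["tool_pos"],o["orientation"],o["force"])
rows(PB[11:],84,(527.6,-53,84,-152.4))
E
```

```text
[ 0.52913127 -0.05171974  0.08351689] [-1.79994482e+02  1.75252801e-02 -1.52261258e+02] [-0.81658945  0.34033457 -0.16138099]
[-0,0,0] 0.00    -> 527.6 -52.8 yaw -152.5
[-7,-2,0] -0.00    -> 534.5 -51.6 yaw -152.2
[-14,-5,0] -0.06    -> 541.9 -50.9 yaw -148.7
[-21,-7,0] -0.16    -> 549.5 -49.9 yaw -143.3
[-28,-9,0] -0.27    -> 557.0 -48.1 yaw -137.2
[-36,-10,0] -0.36    -> 563.8 -45.0 yaw -131.6
[-43,-9,0] -0.44    -> 569.8 -40.9 yaw -127.1
[-50,-7,0] -0.50    -> 575.0 -36.0 yaw -123.5
[-50,-7,0] -0.51    -> 575.2 -35.7 yaw -123.4
```

View pics/c4.png

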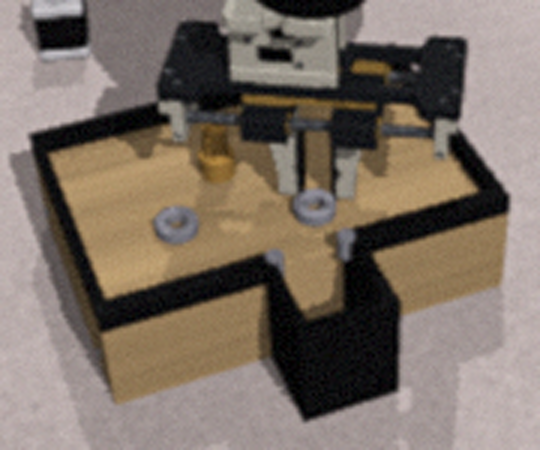

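Ring B is nested at (314,207), and the bushing hasn't moved, at (217,155). I'll keep going through the gate.

Request:
jog_arm:
  motion:
    - {"offset": [-4,-1,0],"roll": 0,"hand": 20}
    - {"offset": [-8,-3,0],"roll": -0.01,"hand": 20}
    - {"offset": [-14,-5,0],"roll": -0.06,"hand": 20}
    - {"offset": [-21,-7,0],"roll": -0.16,"hand": 20}
    - {"offset": [-28,-9,0],"roll": -0.27,"hand": 20}
    - {"offset": [-36,-10,0],"roll": -0.36,"hand": 20}
    - {"offset": [-43,-9,0],"roll": -0.44,"hand": 20}
    - {"offset": [-50,-7,0],"roll": -0.5,"hand": 20}
    - {"offset": [-50,-7,0],"roll": -0.5,"hand": 20}
    - {"offset": [-50,-7,0],"roll": -0.5,"hand": 20}

```text
clock: 8.17
tool_pos: [0.5762, -0.0351, 0.0834]
orientation: [180.0, -0.0, -123.7]
force: [-0.4, 0.1, -0.6]
opening: 0.0203
```

```bash
python3 - <<'E'
from paths import *
b=cams.snapshot("scene")["img"][170:320,195:375]
cv2.imwrite("pics/c5.png",cv2.resize(b,(540,450),interpolation=2)[:,:,::-1])
o=ctrl.get_obs();print(o["tool_pos"],o["orientation"],o["force"])
rows(PA[:2],84,(575.2,-36,84,-123.8)); print(PA[:2])
E
```

```text
[ 0.57595209 -0.03527222  0.08341706] [ 1.79986652e+02 -7.99824199e-03 -1.23774857e+02] [-0.66641147 -0.10681927  0.33399463]
[50,-98,0] -1.26    -> 628.7 -131.5 yaw -51.8
[46,-86,0] -1.24    -> 620.7 -121.9 yaw -52.8
[[-24.37002327 -97.2750203   71.54212535]
 [-20.71867108 -85.31266376  70.52118217]]
```

View pics/c5.png

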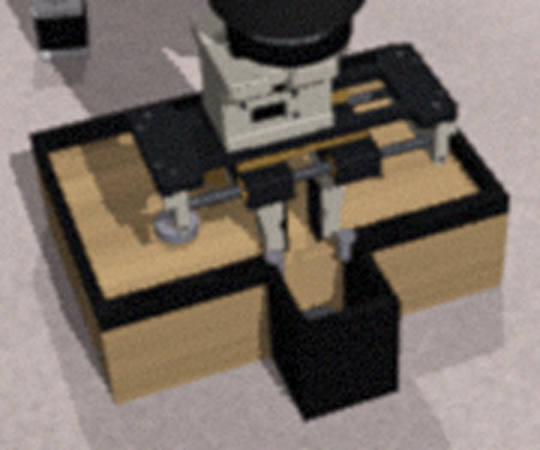

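The second ring is in the slot, with an edge visible at (318,312). Next is ring A.

Request:
jog_arm:
  motion:
    - {"offset": [5,0,-25],"roll": 0,"hand": 20}
    - {"offset": [5,0,-60],"roll": 0,"hand": 20}
    - {"offset": [5,-5,-76],"roll": -0.1,"hand": 20}
    - {"offset": [10,-15,-76],"roll": -0.2,"hand": 20}
    - {"offset": [15,-25,-76],"roll": -0.3,"hand": 20}
    - {"offset": [20,-35,-76],"roll": -0.4,"hand": 20}
    - {"offset": [25,-45,-76],"roll": -0.5,"hand": 20}
    - {"offset": [30,-55,-76],"roll": -0.6,"hand": 20}
    - {"offset": [35,-65,-76],"roll": -0.7,"hand": 20}
    - {"offset": [40,-75,-76],"roll": -0.8,"hand": 20}
    - {"offset": [45,-85,-76],"roll": -0.9,"hand": 20}
    - {"offset": [50,-98,-76],"roll": -1.0,"hand": 20}
    - {"offset": [50,-98,-76],"roll": -1.1,"hand": 20}
    - {"offset": [50,-98,-76],"roll": -1.2,"hand": 20}
    - {"offset": [50,-98,-76],"roll": -1.26,"hand": 20}
    - {"offset": [50,-98,-50],"roll": -1.26,"hand": 20}
    - {"offset": [50,-98,-30],"roll": -1.26,"hand": 20}
    - {"offset": [50,-98,-15],"roll": -1.26,"hand": 20}
    - {"offset": [50,-98,0],"roll": -1.26,"hand": 20}
    - {"offset": [50,-98,0],"roll": -1.26,"hand": 20}

```text
clock: 9.88
tool_pos: [0.6292, -0.1314, 0.0824]
orientation: [179.9, 0.0, -51.6]
force: [-0.1, -0.2, 0.7]
opening: 0.0201
```

```bash
python3 - <<'E'
from paths import *
o=ctrl.get_obs();print(o["tool_pos"],o["orientation"],o["force"],o["joint_pos"])
rows(PA,84,(629,-131.5,84,-51.6))
E
```

```text
[ 0.62924398 -0.13144636  0.08236099] [ 1.79921025e+02  3.19681625e-02 -5.15645924e+01] [-0.11786449 -0.22470321  0.68546828] [ 5.57011755e+00  2.51420070e+01 -1.42250234e+01  2.06779281e-02
 -5.07166541e+01  3.28522080e+01]
[-0,0,0] 0.00    -> 628.7 -131.5 yaw -51.8
[-13,0,0] 0.02    -> 620.7 -121.9 yaw -52.8
[-18,1,0] 0.04    -> 617.1 -117.7 yaw -54.0
[-24,1,0] 0.06    -> 613.5 -113.5 yaw -55.3
[-29,1,0] 0.09    -> 610.0 -109.2 yaw -56.8
[-35,1,0] 0.12    -> 606.6 -104.9 yaw -58.5
[-40,1,0] 0.15    -> 603.2 -100.5 yaw -60.3
[-46,1,0] 0.19    -> 599.9 -96.1 yaw -62.5
[-51,1,0] 0.23    -> 596.6 -91.5 yaw -64.9
[-57,0,0] 0.28    -> 593.5 -86.9 yaw -67.8
[-63,-0,0] 0.34    -> 590.4 -82.2 yaw -71.0
[-68,-1,0] 0.41    -> 587.5 -77.3 yaw -74.9
[-74,-2,0] 0.48    -> 584.7 -72.3 yaw -79.3
[-80,-3,0] 0.58    -> 582.0 -67.1 yaw -84.6
[-85,-5,0] 0.68    -> 579.6 -61.7 yaw -90.7
[-91,-6,0] 0.80    -> 577.5 -56.1 yaw -97.5
[-97,-9,0] 0.93    -> 575.9 -50.2 yaw -105.1
[-102,-12,0] 1.07    -> 575.0 -44.0 yaw -112.9
[-107,-16,0] 1.21    -> 575.0 -37.9 yaw -120.7
[-108,-17,0] 1.25    -> 575.3 -35.8 yaw -123.0
```

Request:
jog_arm:
  motion:
    - {"offset": [-6,0,0],"roll": 0.01,"hand": 20}
    - {"offset": [-12,0,0],"roll": 0.02,"hand": 20}
    - {"offset": [-18,1,0],"roll": 0.04,"hand": 20}
    - {"offset": [-24,1,0],"roll": 0.06,"hand": 20}
    - {"offset": [-29,1,0],"roll": 0.09,"hand": 20}
    - {"offset": [-35,1,0],"roll": 0.12,"hand": 20}
    - {"offset": [-40,1,0],"roll": 0.15,"hand": 20}
    - {"offset": [-46,1,0],"roll": 0.19,"hand": 20}
    - {"offset": [-51,1,0],"roll": 0.23,"hand": 20}
    - {"offset": [-57,0,0],"roll": 0.28,"hand": 20}
    - {"offset": [-63,0,0],"roll": 0.34,"hand": 20}
    - {"offset": [-68,-1,0],"roll": 0.41,"hand": 20}
    - {"offset": [-74,-2,0],"roll": 0.48,"hand": 20}
    - {"offset": [-80,-3,0],"roll": 0.58,"hand": 20}
    - {"offset": [-80,-3,0],"roll": 0.58,"hand": 20}

```text
clock: 11.13
tool_pos: [0.5815, -0.0657, 0.084]
orientation: [-180.0, 0.0, -85.0]
force: [-0.6, -0.3, -0.8]
opening: 0.02
```

```bash
python3 - <<'E'
from paths import *
b=cams.snapshot("scene")["img"][170:320,195:375]
cv2.imwrite("pics/c6.png",cv2.resize(b,(540,450),interpolation=2)[:,:,::-1])
o=ctrl.get_obs();print(o["tool_pos"],o["orientation"],o["force"])
rows(PA[13:],84,(582,-67,84,-84.8))
E
```

```text
[ 0.58197192 -0.06607364  0.08403715] [-1.79974055e+02  1.30716814e-02 -8.46516181e+01] [1.33445284 0.170394   0.40827729]
[0,-0,0] -0.00    -> 582.0 -67.1 yaw -84.6
[-5,2,0] 0.10    -> 579.6 -61.7 yaw -90.7
[-11,3,0] 0.22    -> 577.5 -56.1 yaw -97.5
[-17,5,0] 0.35    -> 575.9 -50.2 yaw -105.1
[-23,5,0] 0.49    -> 575.0 -44.0 yaw -112.9
[-30,4,0] 0.63    -> 575.0 -37.9 yaw -120.7
[-32,4,0] 0.67    -> 575.3 -35.8 yaw -123.0
```

View pics/c6.png

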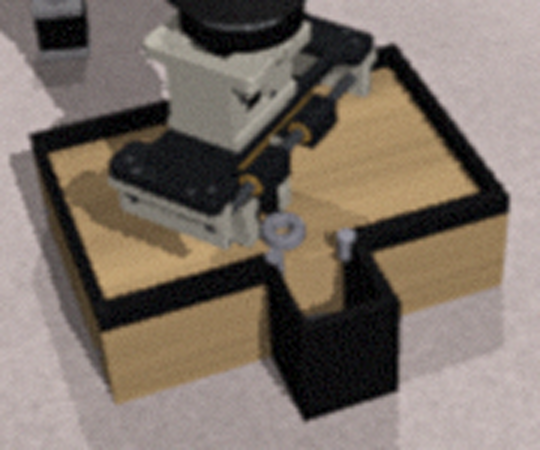

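Ring A is nested at (282,232), about 20 mm short of the edge and heading in past the right post. I'll finish the turn slowly.

Request:
jog_arm:
  motion:
    - {"offset": [-3,1,0],"roll": 0.05,"hand": 20}
    - {"offset": [-5,2,0],"roll": 0.1,"hand": 20}
    - {"offset": [-8,3,0],"roll": 0.16,"hand": 20}
    - {"offset": [-11,3,0],"roll": 0.22,"hand": 20}
    - {"offset": [-14,4,0],"roll": 0.28,"hand": 20}
    - {"offset": [-17,5,0],"roll": 0.35,"hand": 20}
    - {"offset": [-20,5,0],"roll": 0.42,"hand": 20}
    - {"offset": [-23,5,0],"roll": 0.49,"hand": 20}
    - {"offset": [-27,5,0],"roll": 0.56,"hand": 20}
    - {"offset": [-30,4,0],"roll": 0.63,"hand": 20}
    - {"offset": [-32,4,0],"roll": 0.67,"hand": 20}
    - {"offset": [-32,4,0],"roll": 0.67,"hand": 20}
    - {"offset": [-32,4,0],"roll": 0.67,"hand": 20}

```text
clock: 12.27
tool_pos: [0.5755, -0.0352, 0.0837]
orientation: [-180.0, 0.0, -122.9]
force: [-0.1, -0.6, 0.4]
opening: 0.0202
```

Request:
jog_arm:
  motion:
    - {"offset": [5,0,-25],"roll": 0,"hand": 20}
    - {"offset": [5,0,-60],"roll": 0,"hand": 20}
    - {"offset": [5,0,-100],"roll": 0,"hand": 20}
    - {"offset": [15,15,-130],"roll": 0,"hand": 20}
    - {"offset": [35,35,-150],"roll": 0,"hand": 20}
    - {"offset": [60,60,-150],"roll": 0,"hand": 20}
    - {"offset": [80,80,-150],"roll": 0,"hand": 20}
    - {"offset": [105,105,-150],"roll": 0,"hand": 20}
    - {"offset": [130,130,-150],"roll": 0,"hand": 20}
    - {"offset": [155,155,-150],"roll": 0,"hand": 20}
    - {"offset": [180,180,-150],"roll": 0,"hand": 20}
    - {"offset": [200,200,-150],"roll": 0,"hand": 20}
    - {"offset": [220,220,-150],"roll": 0,"hand": 20}
    - {"offset": [220,220,-150],"roll": 0,"hand": 20}
    - {"offset": [220,220,-150],"roll": 0,"hand": 20}

```text
clock: 13.52
tool_pos: [0.2704, -0.0994, 0.2341]
orientation: [-179.9, 0.2, -123.0]
force: [0.5, 0.3, -0.0]
opening: 0.0198
```

```bash
python3 - <<'E'
from paths import *
a=cams.snapshot("top")["img"][140:320,265:445]; b=cams.snapshot("scene")["img"][170:320,195:375]
im=np.zeros((400,800,3),np.uint8); im[:,:400]=cv2.resize(a,(400,400),interpolation=2); im[:333,400:]=cv2.resize(b,(400,333),interpolation=2)
cv2.imwrite("pics/c7.png",im[:,:,::-1]); print(ctrl.get_obs()["tool_pos"])
E
```

```text
[ 0.27161386 -0.09910084  0.23398017]
```

View pics/c7.png

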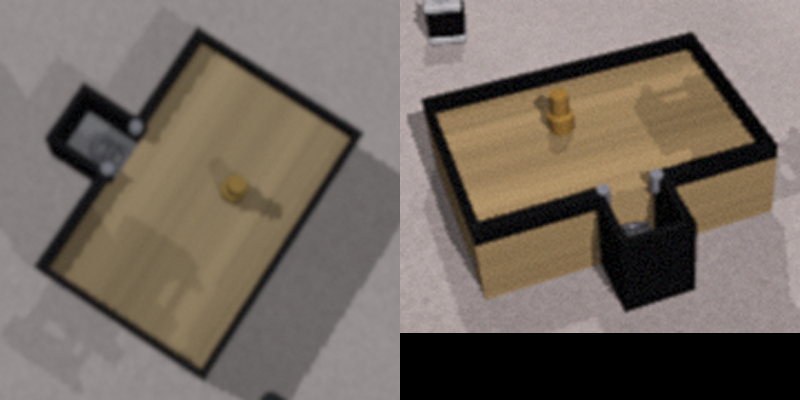

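The deck is empty apart from the bushing, which is at the same spot as before, (560,112) in the scene view. The rings show in the slot at (108,150), and the motor is unchanged. The arm is clear, so I'll hand in.

```bash
python3 - <<'E'
from h import *
from plant import order
s=cams.snapshot("top")["img"]
r=cv2.cvtColor(s,cv2.COLOR_RGB2HSV); m=cv2.inRange(r,(0,180,100),(6,255,255))[180:280,120:170]
print("screwdriver px",np.argwhere(m).mean(0)[::-1]+[120,180], ctrl.get_obs()["qvel"].round(2))
i=cv2.cvtColor(cv2.cvtColor(cv2.imread("pics/top0.png"),cv2.COLOR_BGR2RGB),cv2.COLOR_RGB2HSV)
print(np.argwhere(cv2.inRange(i,(0,180,100),(6,255,255))[180:280,120:170]).mean(0)[::-1]+[120,180])
print(order.close_job())
E
```

```text
screwdriver px [144.24896266 249.69709544] [-0.05  1.22  0.19 -0.13 -0.19 -0.32]
[144.04347826 249.6173913 ]
the job is handed in; nothing more can be done
None
```

All three rings went through the gate into the catch slot, and I handed the job in at about 14 s of the 70 s allowed. I nested each ring in a 20 mm gap between the fingertips and pushed it along the deck on a curved path, one ring at a time.

- **Rings:** The last pictures show the deck clear of rings, with rings visible in the slot. They overlap there, so I could not count three separately. The third ring's drop is inferred from the empty deck.
- **Bushing:** It stands upright at the same pixel position as before the first push.
- **Screwdriver and motor:** The screwdriver moved 0.2 px between the first and last top views, which is within noise. The motor looked unchanged by eye in the scene view; I did not measure it.
- **Arm:** It ended raised and clear of everything. Wrist force readings stayed under about 2 N.

No check failed or disagreed beyond 1–3 mm of pose noise.

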